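# Hang a sample carrier on the photo rail and slide it to the mark

### The job

Take the white jewellery sample carrier (yellow tab) out of its wooden stand, hook it over the rail at the blue band and let go of it. Then slide it along the rail, without lifting it off, until its hook is centred on the orange band, and leave it hanging there. Do not push along or unhook the grey carrier that already hangs on the rail.

Things in the scene. Friction and masses are not known exactly. Their poses are not given: they have to be found in the camera images.
- carrier: Loose rigid carrier, 0.14 kg, upright in the stand's slot at the start: a white board 6 (x) x 80 (y) x 80 mm (z) with three rings on its -x face, an aluminium hook above it and a yellow grip tab on top. Origin: centre of the board's underside. A crank at height 74 to 80 mm runs from the board to x = -20; a stem at x = -17 to -12 rises from it to the hook's roof.
- carrier_hook (a point): Centre line of the hook, 118 mm above the carrier's origin: the rail's centre lies here when it hangs. Hook 18 mm wide (y), 24 mm inside (x); roof an inverted V (inside apex 8 mm above this point, outside top 15 mm). A lip at x = 12 to 17 ends 10 mm below this point; the board's top is 38 mm below: the mouth between, 28 mm high, opens to +x, so the rail enters there and then rises into the roof.
- carrier_tab (a point): Point on the yellow grip tab, 154 mm above the carrier's origin. The tab is 10 mm thick (x) and 16 mm wide (y), from about 133 to 168 mm above the origin.
- stand: Fixed wooden block 60 x 110 x 36 mm (x, y, z) with a slot along y that holds the carrier's board, 8 mm wide, 30 mm deep, its floor 6 mm above the table. Origin: centre of its underside.
- rail_mid (a point): Middle of the horizontal round polished steel rail, on its centre line, 200 mm above the table. The rail is 12 mm in diameter and 500 mm long, along this frame's y axis, with a 16 mm post at each end (y = -250 and 250) on a foot 120 x 50 x 10 mm. x points across the rail, away from the robot.
- blue_band: Blue painted band, 40 mm long, on the rail (not raised): the loading place, near one end or the other. Origin: its centre, on the rail's centre line; y along the rail.
- orange_band: Orange painted band, 40 mm long, on the rail near its middle (not raised): the mark. Origin: its centre, on the rail's centre line; y along the rail.
- other_carrier: A second loose carrier of the same shape and size, with a grey board and a black tab, hanging on the rail near the end away from the blue band. Origin: centre of its board's underside.

How it is judged:
On the way, in this order (a step that is already met when the one before it is completed fails the run):
1. the carrier hangs on the rail by its hook at the blue band (within 40 mm of the band's centre), let go (x of carrier_hook in the frame of rail_mid between -0.006 and 0.006 m and z of carrier_hook in the frame of rail_mid between -0.005 and 0.005 m and angle between carrier's own z axis and vertical below 0.2 rad and contact force between carrier and the fingers below 0.05 N and contact force between carrier and the arm below 0.05 N and horizontal distance between carrier_hook and blue_band below 0.04 m), for 0.2 s.
2. the carrier, still hanging, has come to the orange band (hook within 15 mm of the band's centre) (x of carrier_hook in the frame of rail_mid between -0.006 and 0.006 m and z of carrier_hook in the frame of rail_mid between -0.005 and 0.005 m and angle between carrier's own z axis and vertical below 0.2 rad and horizontal distance between carrier_hook and orange_band below 0.015 m), for 0.2 s.
At the end, for the whole second after the job is handed in: The white carrier hangs seated on the rail by its hook (hook line within 6 mm across and 5 mm in height of the rail's centre line, carrier within 0.2 rad of upright), its hook within 15 mm of the orange band's centre, at rest and released; the grey carrier is within 30 mm of where it hung (all of step 2 and contact force between carrier and the fingers below 0.05 N and contact force between carrier and the arm below 0.05 N and linear speed of carrier below 0.03 m/s and distance of other_carrier from where it was at the start of the episode below 0.03 m); the robot touches nothing.
It fails at once if the white carrier is lifted off or hooked onto the rail away from the blue band (its hook over the rail, 10 to 40 mm too high, more than 60 mm from the blue band's centre) (x of carrier_hook in the frame of rail_mid between -0.015 and 0.015 m and y of carrier_hook in the frame of rail_mid between -0.25 and 0.25 m and z of carrier_hook in the frame of rail_mid between 0.01 and 0.04 m and horizontal distance between carrier_hook and blue_band above 0.06 m).
It fails at once if the grey carrier is moved by more than 30 mm (distance of other_carrier from where it was at the start of the episode above 0.03 m).
It also fails if it takes over 58 s, if anything falls off the work surface, if the arm or the gripper's body presses on something with over 40 N, if the wrist force passes 120 N, or if a joint passes its speed limit or range.

### The arm

A 7-joint arm with a two-finger parallel gripper is mounted at the origin on the work surface. World frame = base frame: x ahead of the robot, y to its left, z up, the work surface at z = 0. Lengths are in m, angles in rad, forces in N, time in s.
With the tool pointing down it reaches from about 0.425 to 0.825 m from the base axis. Payload 3.6 kg.
Tool frame: the origin (TCP) lies at the very end of the fingers, on their centre line; the grasp point (between the pads) lies 19 mm behind it (r.hold_point_z is the distance from the TCP to the grasp point, in m); z points along the fingers, y is the line along which they close (so a half turn about z gives the same grasp; the last joint's range is limited). The gripper opens to 93 mm and grips with 3 to 60 N. Pads are 15 mm wide; open, the fingers measure 128 mm over their backs; the gripper's body (75 mm by 188 mm) begins 65 mm behind the grasp point.
Start: joints at [1.236, 0.615, -0.013, 1.423, 0.008, 1.103, -0.04], TCP at [0.198, -0.619, 0.219] pointing down, gripper open.
Joint ranges: [-3.12, 3.12], [-0.3, 2.06], [-1.34, 1.32], [0.26, 2.42], [-1.36, 4.5], [0.01, 1.98], [-2.84, 2.84]. Speed limits (rad/s): [2.79, 2.79, 3.14, 3.14, 3.14, 3.14, 3.14].

### API

Orientations are given as [roll, pitch, yaw] about the fixed x, y, z axes, in that order (R = Rz(yaw) Ry(pitch) Rx(roll)).
In Python, from station import r gives the robot as it stands. The module is installed in compiled form; this text tells all that it offers.
- The arm moves only by the tool servo_tool, never from a script. Its arguments are lists of equal length, an entry for each row: "gripper": the gripper command: -1 is shut, 1 is fully open, values between are in proportion; "dp": the shift along the world's x, y, z in units of 30 mm (1.0 is 30 mm), a list of three; "twist": the turn, a rotation vector about the world's x, y, z in units of 6 degrees (1.0 is 6 degrees), a list of three. A call has 1 to 20 rows; each row shifts and turns the commanded pose from where the row before left it; what a row does not reach is not made up. A row lasts 1/12 s, in which the tool goes at most 41.7 mm and 7.16 degrees, less where a joint would pass 70% of its speed; a pose out of reach is approached as far as the arm can. A call is refused whole if a number of a shift passes 1 or a number of a turn 1, either way. A call with a gripper value outside its range is refused whole. The fingers move at their own pace and stop on an object; the grip force is fixed at half the most. Time passes only in rows, so rows that do not move let the fingers close. It gives the time, the measured TCP pose, the force and the opening at its end, in the units of the state.
- r.state(): the state, without advancing time (a new reading comes with each control period).
- r.get_image(name): name is "side" or "top"; returns a dict with "frame" (400x640x3 uint8, red, green, blue), "fx", "fy", "cx", "cy" (pixels), "extrinsics" (4x4, takes a point from camera to world coordinates). Camera axes: x right, y down, z forward; pixel columns grow to the right and rows downward; lengths in m; the calibration is good to about 2 mm. A picture is of the moment at which its call begins. There is no depth.
- r.job_done(): hands the job in, once; it reports no verdict.
Trained networks look in the newest picture that a camera, given by its name, has taken for a name from the list of things; names that differ only in an ending like _2 or _b are one class to them, and where a whole thing is asked for, a point or a joint stands for the part that bears it (a point fixed in the world has none). Each returns a list of dicts, best first, with "p" (0 to 1); they miss things now and then, are a little off and sometimes report something else, mostly with a low value. They report only what shows in the picture. A call takes as long as a camera call.
- r.masks_of(camera, thing): "pixels" (400x640 bool, what is visible of it) and "bbox" ([left, top, width, height] in pixels, round what is visible of it).
- r.place_of(camera, thing): "centre" ([column, row] in pixels: a listed point, or the origin of a listed thing).
The state is a dict: "t": time; "joint_pos": joint angles; "qd": joint speeds; "effort": joint torques, N m; "eef_pos": TCP position; "eef_rot": TCP orientation; "ft_force": force on the tool from outside, world axes, zero at the start; "torque": the same for the moment, N m; "opening": finger opening in m.
Only numpy, scipy, OpenCV 4.12 (cv2) and the standard library are available. Lean on these libraries where they do the work, as an engineer would, in place of code of your own. Each camera call takes 0.05 s, during which the arm holds its last target. There are 200 camera calls.

## Working session

There is one attempt and no reset: what is moved stays moved. The work goes in short steps, Python scripts to look and compute and a tool call to move; the robot and the scene stay as the last step left them, time stands still between calls to the robot, and variables do not carry over. Pictures are saved under pics/ and viewed, on a budget of 10 in all, crops included, one or two more only if the job needs it, and the job is handed in when it is done.

Besides the shell and the picture viewer there is one more tool, called after "Request:" as name(argument=value, ...) on one line, values as JSON. servo_tool: Moves the arm, as the interface text tells. Its arguments: {"type":"object","properties":{"gripper":{"type":"array"},"dp":{"type":"array"},"twist":{"type":"array"}},"required":["gripper","dp","twist"]}

```bash
mkdir -p pics; cat > h.py <<'E'
from station import r
import numpy as np, cv2
def cam(n):
    d=r.get_image(n); return d
def ray(d,uv):
    E=np.array(d["extrinsics"]); v=np.array([(uv[0]-d["cx"])/d["fx"],(uv[1]-d["cy"])/d["fy"],1.0])
    return E[:3,3],E[:3,:3]@v
def onz(d,uv,z):
    o,v=ray(d,uv); return o+v*(z-o[2])/v[2]
def proj(d,p):
    E=np.linalg.inv(np.array(d["extrinsics"])); q=E[:3,:3]@np.array(p)+E[:3,3]
    return np.array([d["fx"]*q[0]/q[2]+d["cx"],d["fy"]*q[1]/q[2]+d["cy"]])
def tri(d1,u1,d2,u2):
    o1,v1=ray(d1,u1);o2,v2=ray(d2,u2)
    s=np.linalg.lstsq(np.stack([v1,-v2],1),o2-o1,rcond=None)[0]
    a=o1+s[0]*v1;b=o2+s[1]*v2
    return (a+b)/2,np.linalg.norm(a-b)
E
python3 - <<'E'
from h import *
np.set_printoptions(precision=4,suppress=True)
D={n:cam(n) for n in("side","top")}
for n in D:
    cv2.imwrite(f"pics/{n}0.png",D[n]["frame"][:,:,::-1]); print(n,D[n]["fx"],np.array(D[n]["extrinsics"]).tolist())
for t in["carrier","carrier_hook","carrier_tab","stand","rail_mid","blue_band","orange_band","other_carrier"]:
    c={}
    for n in D:
        L=r.place_of(n,t); print(t,n,[(np.round(x["centre"],1).tolist(),round(x["p"],2)) for x in L[:3]])
        if L:c[n]=L[0]["centre"]
    if len(c)==2: print("   ",*tri(D["side"],c["side"],D["top"],c["top"]))
print(r.state())
E
```

```text
side 445.8220995122678 [[0.6696320615036705, -0.4807375237918975, 0.5661133591647342, 0.1619126565387542], [-0.7426669952191791, -0.4270512978561744, 0.5158225695057101, -0.3477748582434774], [-0.006215820015130598, -0.7658450379925381, -0.6429951332348852, 0.5957343986389433], [0.0, 0.0, 0.0, 1.0]]
top 510.53463687682324 [[0.0032212778868674985, -0.9989556598700663, 0.04557645205954502, 0.48317821256645915], [-0.999993082034722, -0.0033026937171843664, -0.00171116828746908, -0.0034592103243564886], [0.0018599063076260212, -0.045570624614667044, -0.9989593880237354, 1.0690701157624716], [0.0, 0.0, 0.0, 1.0]]
carrier side [([271.3, 295.0], 0.64), ([334.9, 151.7], 0.21)]
carrier top [([317.9, 240.6], 0.88)]
    [0.4594 0.0094 0.0015] 0.00174067671212526
carrier_hook side [([263.8, 245.0], 0.65)]
carrier_hook top [([316.4, 237.9], 0.71)]
    [0.4636 0.0138 0.1138] 0.007192100747878877
carrier_tab side [([262.7, 225.2], 0.86)]
carrier_tab top [([318.4, 243.4], 0.76), ([313.4, 152.4], 0.51)]
    [0.4568 0.0077 0.1629] 0.0018485137259727643
stand side [([271.9, 293.9], 0.62)]
stand top [([
[... 472 characters left out ...]
op [([309.7, 150.1], 0.5)]
    [0.6198 0.0205 0.1974] 0.004617565321671197
other_carrier side [([265.6, 173.8], 0.66)]
other_carrier top [([231.4, 157.7], 0.72)]
    [0.6203 0.18   0.0758] 0.0036004176026325652
{'t': 0.9, 'joint_pos': array([ 1.2355,  0.6149, -0.0126,  1.4234,  0.0081,  1.1034, -0.0404]), 'qd': array([-0.    , -0.0006, -0.0003, -0.0005, -0.    ,  0.0019, -0.0021]), 'effort': array([ -0.0001, -45.8817,   0.2091, -16.6034,  -0.061 ,   0.0132,
         0.    ]), 'eef_pos': array([ 0.1975, -0.6192,  0.2187]), 'eef_rot': array([-3.1416, -0.    ,  0.3088]), 'ft_force': array([ 0.1523, -0.389 ,  0.1548]), 'torque': array([ 0.0037, -0.0017,  0.0045]), 'opening': 0.09299087507456368}
```

View both.

View pics/side0.png

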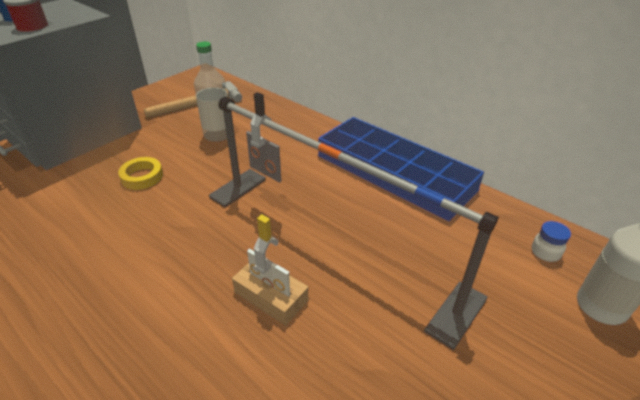

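View pics/top0.png

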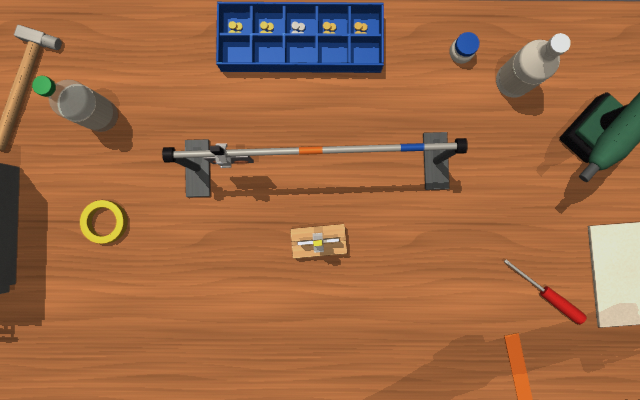

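```bash
python3 - <<'E'
from h import *
np.set_printoptions(precision=4,suppress=True)
D={n:cam(n) for n in("side","top")}
def seg(n,lo,hi,box):
    h=cv2.cvtColor(D[n]["frame"],cv2.COLOR_RGB2HSV); m=cv2.inRange(h,lo,hi); k=np.zeros_like(m); x0,y0,x1,y1=box; k[y0:y1,x0:x1]=1
    v,u=np.nonzero(m*k); return np.array([u.mean()+.0,v.mean()+.0]),len(u),u.min(),u.max(),v.min(),v.max()
B={"orange":((3,190,150),(15,255,255)),"blue":((105,120,60),(125,255,255)),"yellow":((22,150,100),(35,255,255))}
bx={"top":{"orange":(290,140,335,160),"blue":(385,138,440,158),"yellow":(300,230,335,255)},"side":{"orange":(315,142,345,165),"blue":(405,182,450,208),"yellow":(250,210,280,245)}}
for c in B:
    s=seg("side",*B[c],bx["side"][c]);t=seg("top",*B[c],bx["top"][c]);print(c,s,t,*tri(D["side"],s[0],D["top"],t[0]))
    print("  top at z",onz(D["top"],t[0],.174 if c=="yellow" else .2045))
# rail line in top: bright ridge
g=cv2.cvtColor(D["top"]["frame"],cv2.COLOR_RGB2HSV); P=[]
for u in list(range(250,292,3))+list(range(330,392,3)):
    col=g[138:164,u,1].astype(float); w=(120-col).clip(0); P.append((u,138+(w*np.arange(26)).sum()/w.sum()))
P=np.array(P);k=np.polyfit(P[:,0],P[:,1],1);print(k,np.abs(np.polyval(k,P[:,0])-P[:,1]).max())
a,b=[onz(D["top"],(u,np.polyval(k,u)),.204) for u in(170,460)];print(a,b,"railyaw",np.arctan2(-(a-b)[0],(a-b)[1]))
for n in D:
  for t in("carrier","stand"):
    for x in r.masks_of(n,t)[:1]:
        print(n,t,x["bbox"],x["p"])
        if n=="top": print(cv2.minAreaRect(np.argwhere(x["pixels"])[:,::-1].astype(np.float32)))
im=D["top"]["frame"][215:270,280:360];im2=D["side"]["frame"][200:325,225:315]
cv2.imwrite("pics/c1.png",np.hstack([cv2.resize(im,(480,330),interpolation=2),cv2.resize(im2,(238,330),interpolation=2)])[:,:,::-1])
E
```

```text
orange (array([328.7534, 149.3699]), 73, np.int64(320), np.int64(338), np.int64(145), np.int64(154)) (array([309.8993, 149.557 ]), 149, np.int64(299), np.int64(321), np.int64(146), np.int64(153)) [0.6175 0.0224 0.2037] 0.001974462868197336
  top at z [0.6181 0.0217 0.2045]
blue (array([430.4934, 191.5225]), 377, np.int64(412), np.int64(449), np.int64(182), np.int64(203)) (array([412.    , 146.9565]), 161, np.int64(401), np.int64(423), np.int64(143), np.int64(150)) [ 0.6229 -0.1523  0.2092] 0.001760266882770753
  top at z [ 0.6232 -0.1523  0.2045]
yellow (array([263.6927, 226.2385]), 218, np.int64(257), np.int64(270), np.int64(214), np.int64(239)) (array([317.4681, 242.7447]), 47, np.int64(313), np.int64(321), np.int64(240), np.int64(245)) [0.4584 0.0089 0.1589] 0.0003163829642072244
  top at z [0.4589 0.0086 0.174 ]
[ -0.0343 160.7788] 3.3202174678530127
[0.6081 0.2599 0.204 ] [ 0.6269 -0.2344  0.204 ] railyaw 0.038001703351833886
side carrier [249.5, 216.8, 42.1, 80.1] 0.68
side stand [235.1, 264.3, 73.8, 62.1] 0.74
top carrier [298.7, 232.4, 41.3, 18.4] 0.92
((317.6496887207031, 242.69107055664062), (38.09245300292969, 19.920942306518555), 16.38953971862793)
top stand [289.4, 223.4, 58.0, 37.1] 0.79
((318.7581787109375, 240.84017944335938), (30.238937377929688, 55.31734085083008), 84.80557250976562)
```

View pics/c1.png

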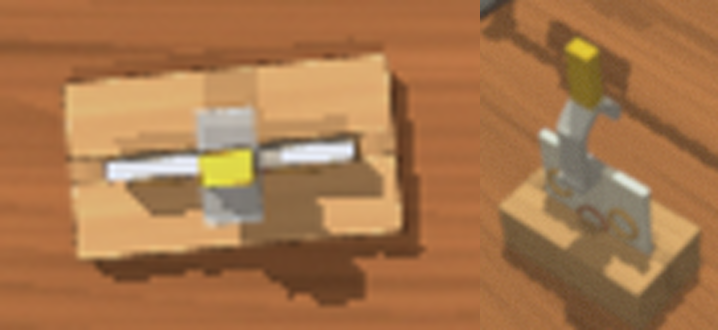

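Request:
servo_tool(gripper=[1,1,1,1,1,1,1,1,1,1,1,1], dp=[[0.78,0.75,0.22],[0.78,0.75,0.22],[0.78,0.75,0.22],[0.78,0.75,0.22],[0.78,0.75,0.22],[0.78,0.75,0.22],[0.78,0.75,0.22],[0.78,0.75,0.22],[0.78,0.75,0.22],[0.78,0.75,0.22],[0.78,0.75,0.22],[0.78,0.75,0.22]], twist=[[0,0,-0.18],[0,0,-0.18],[0,0,-0.18],[0,0,-0.18],[0,0,-0.18],[0,0,-0.18],[0,0,-0.18],[0,0,-0.18],[0,0,-0.18],[0,0,-0.18],[0,0,-0.18],[0,0,-0.18]])

```text
t: 2.2
eef_pos: [0.4794, -0.3479, 0.2984]
eef_rot: [3.141, -0.0, 0.082]
ft_force: [0.1, -0.6, 0.3]
opening: 0.0929
```

Now above the tab, gripper half open.

Request:
servo_tool(gripper=[0.3,0.3,0.3,0.3,0.3,0.3,0.3,0.3,0.3,0.3,0.3,0.3,0.3,0.3,0.3,0.3,0.3,0.3], dp=[[-0.04,0.74,0],[-0.04,0.74,0],[-0.04,0.74,0],[-0.04,0.74,0],[-0.04,0.74,0],[-0.04,0.74,0],[-0.04,0.74,0],[-0.04,0.74,0],[-0.04,0.74,0],[-0.04,0.74,0],[-0.04,0.74,0],[-0.04,0.74,0],[-0.04,0.74,0],[-0.04,0.74,0],[-0.04,0.74,0],[-0.04,0.74,0],[0,0,0],[0,0,0]], twist=[[0,0,0],[0,0,0],[0,0,0],[0,0,0],[0,0,0],[0,0,0],[0,0,0],[0,0,0],[0,0,0],[0,0,0],[0,0,0],[0,0,0],[0,0,0],[0,0,0],[0,0,0],[0,0,0],[0,0,0],[0,0,0]])

```text
t: 3.7
eef_pos: [0.4591, 0.0069, 0.2981]
eef_rot: [3.142, -0.0, 0.086]
ft_force: [-0.2, -0.7, -0.3]
opening: 0.0603
```

Request:
servo_tool(gripper=[0.3,0.3,0.3,0.3,0.3,0.3,0.3,0.3,0.3,0.3,0.3,0.3], dp=[[0,0.06,-0.6],[0,0,-0.6],[0,0,-0.6],[0,0,-0.6],[0,0,-0.6],[0,0,-0.6],[0,0,-0.5],[0,0,-0.4],[0,0,-0.3],[0,0,-0.3],[0,0,-0.16],[0,0,0]], twist=[[0,0,0],[0,0,0],[0,0,0],[0,0,0],[0,0,0],[0,0,0],[0,0,0],[0,0,0],[0,0,0],[0,0,0],[0,0,0],[0,0,0]])

```text
t: 4.7
eef_pos: [0.4588, 0.0072, 0.1393]
eef_rot: [3.141, 0.002, 0.082]
ft_force: [-0.3, 0.1, -0.2]
opening: 0.0601
```

```bash
python3 - <<'E'
from h import *
d=cam("side");s=cam("top")
a=cv2.resize(d["frame"][150:310,200:330],(390,480),interpolation=2);b=cv2.resize(s["frame"][180:290,270:370],(400,440),interpolation=2)
b=cv2.copyMakeBorder(b,0,40,0,0,0)
cv2.imwrite("pics/g1.png",np.hstack([a,b])[:,:,::-1]);st=r.state();print(st["eef_pos"],st["ft_force"])
E
```

```text
[0.45950282 0.00757478 0.14028106] [-0.30806904  0.60703848  0.60942738]
```

View pics/g1.png

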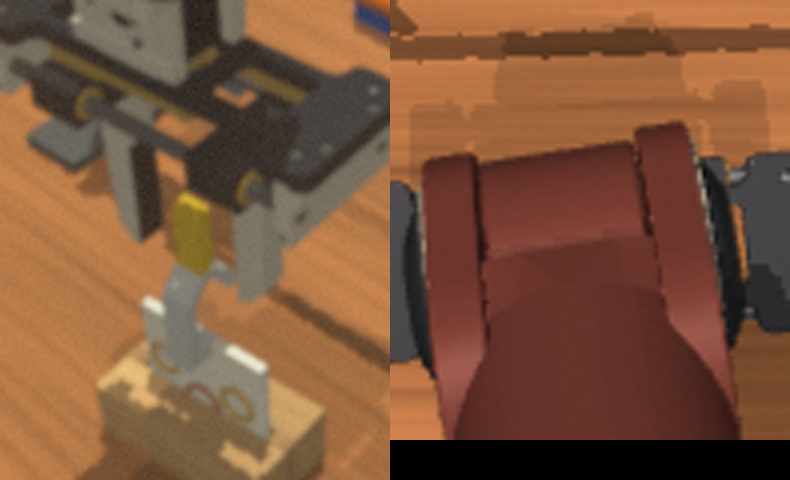

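Request:
servo_tool(gripper=[0.3,0.3,-0.2,-0.5,-1,-1,-1,-1,-1,-1,-1,-1], dp=[[0,0.03,0.17],[0,0,0],[0,0,0],[0,0,0],[0,0,0],[0,0,0],[0,0,0],[0,0,0],[0,0,0],[0,0,0],[0,0,0],[0,0,0]], twist=[[0,0,0],[0,0,0],[0,0,0],[0,0,0],[0,0,0],[0,0,0],[0,0,0],[0,0,0],[0,0,0],[0,0,0],[0,0,0],[0,0,0]])

```text
t: 5.8
eef_pos: [0.4589, 0.0086, 0.1449]
eef_rot: [-3.142, 0.001, 0.083]
ft_force: [-0.5, -0.5, -1.3]
opening: 0.0158
```

Request:
servo_tool(gripper=[-1,-1,-1,-1,-1,-1,-1,-1,-1,-1,-1,-1], dp=[[0,0,0.15],[0,0,0.25],[0,0,0.3],[0,0,0.35],[0,0,0.4],[0,0,0.4],[0,0,0.4],[0,0,0.4],[0,0,0.4],[0,0,0.2],[0,0,0.1],[0,0,0]], twist=[[0,0,0],[0,0,0],[0,0,0],[0,0,0],[0,0,0],[0,0,0],[0,0,0],[0,0,0],[0,0,0],[0,0,0],[0,0,0],[0,0,0]])

```text
t: 6.8
eef_pos: [0.4594, 0.0087, 0.2465]
eef_rot: [3.142, -0.002, 0.083]
ft_force: [-0.3, -0.1, -1.8]
opening: 0.016
```

Request:
servo_tool(gripper=[-1,-1,-1,-1,-1,-1,-1,-1,-1,-1,-1,-1,-1,-1,-1,-1], dp=[[0.1,-0.2,0],[0.2,-0.3,0],[0.25,-0.4,0],[0.25,-0.4,0],[0.25,-0.4,0],[0.25,-0.4,0],[0.25,-0.4,0],[0.25,-0.4,0],[0.25,-0.4,0],[0.25,-0.4,0],[0.25,-0.4,0],[0.25,-0.4,0],[0.25,-0.4,0],[0.2,-0.3,0],[0.1,-0.2,0],[0,0,0]], twist=[[0,0,-0.05],[0,0,-0.05],[0,0,-0.05],[0,0,-0.05],[0,0,-0.05],[0,0,-0.05],[0,0,-0.05],[0,0,-0.05],[0,0,-0.05],[0,0,-0.05],[0,0,0],[0,0,0],[0,0,0],[0,0,0],[0,0,0],[0,0,0]])

```text
t: 8.13
eef_pos: [0.56, -0.1554, 0.2453]
eef_rot: [3.141, 0.0, 0.028]
ft_force: [0.5, -0.6, -2.1]
opening: 0.0156
```

```bash
cat > look.py <<'E'
from h import *
import sys
d=cam("side");s=cam("top");st=r.state();p=st["eef_pos"];print(p,st["eef_rot"],st["ft_force"],st["opening"])
for t in("carrier","carrier_hook","carrier_tab"):
    c={n:r.place_of(n,t) for n in("side","top")}
    for n in c: print(t,n,[(np.round(x["centre"],1).tolist(),round(x["p"],2)) for x in c[n][:2]])
for nm,o in(("origin",-.139),("hook",-.021),("tab",.015)):
    print(nm,"expected side",proj(d,p+[0,0,o]).round(1),"top",proj(s,p+[0,0,o]).round(1))
u,v=proj(d,p-[0,0,.03]).astype(int)
def crop(f,u,v): u=min(max(u,80),560);v=min(max(v,65),335);return cv2.resize(f[v-65:v+65,u-65:u+65],(390,390),interpolation=2),(u-65,v-65)
a,o1=crop(d["frame"],u,v);u,v=proj(s,p).astype(int);b,o2=crop(s["frame"],u,v);print("crop origins",o1,o2,"x3")
cv2.imwrite(f"pics/{sys.argv[1]}.png",np.hstack([a,b])[:,:,::-1])
E
python3 look.py l1
```

```text
[ 0.55945755 -0.15292997  0.24545142] [-3.14071034e+00  6.47169806e-04  3.04730130e-02] [ 0.54343801 -0.25996576 -1.40254198] 0.016024422016744175
carrier side [([398.5, 268.8], 0.9)]
carrier top []
carrier_hook side [([408.8, 206.2], 0.62)]
carrier_hook top []
carrier_tab side [([412.8, 184.4], 0.6)]
carrier_tab top [([311.0, 153.3], 0.19)]
origin expected side [395.4 268.2] top [403.6 188.8]
hook expected side [406.5 206.2] top [414.6 183.2]
tab expected side [410.5 183.8] top [418.6 181.1]
crop origins (np.int64(340), np.int64(146)) (np.int64(351), np.int64(117)) x3
```

View pics/l1.png

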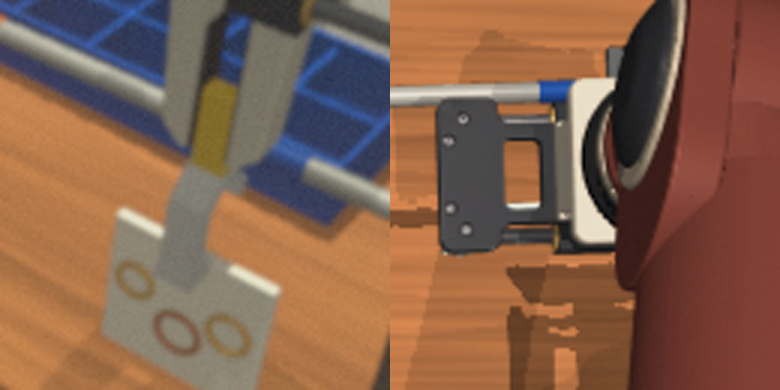

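Request:
servo_tool(gripper=[-1,-1,-1,-1,-1,-1,-1,-1,-1,-1,-1,-1,-1,-1], dp=[[0.1,0,0],[0.18,0,0],[0.18,0,0],[0.18,0,0],[0.18,0,0],[0.18,0,0],[0.18,0,0],[0.18,0,0],[0.18,0,0],[0.18,0,0],[0.18,0,0],[0.12,0,0],[0.1,0,0],[0,0,0]], twist=[[0,0,0],[0,0,0],[0,0,0],[0,0,0],[0,0,0],[0,0,0],[0,0,0],[0,0,0],[0,0,0],[0,0,0],[0,0,0],[0,0,0],[0,0,0],[0,0,0]])

```text
t: 9.7
eef_pos: [0.6238, -0.1532, 0.2454]
eef_rot: [-3.141, -0.0, 0.031]
ft_force: [-1.0, -0.0, -1.1]
opening: 0.0157
```

```bash
python3 look.py l2
```

```text
[ 0.62313924 -0.15333348  0.2455626 ] [-3.14156023e+00  3.78826361e-04  3.03173115e-02] [-0.50618372  0.48776598 -1.31083584] 0.01592547036031116
carrier side [([420.1, 243.4], 0.97), ([437.3, 162.3], 0.73)]
carrier top [([310.3, 149.6], 0.66), ([403.1, 157.3], 0.47)]
carrier_hook side [([433.4, 186.1], 0.71)]
carrier_hook top [([413.1, 144.4], 0.46)]
carrier_tab side [([435.5, 159.8], 0.98)]
carrier_tab top [([413.1, 141.2], 0.47)]
origin expected side [419.1 244.3] top [403.7 155.3]
hook expected side [432.5 183. ] top [414.7 145. ]
tab expected side [437.3 161.1] top [418.6 141.3]
crop origins (np.int64(366), np.int64(123)) (np.int64(351), np.int64(77)) x3
```

View pics/l2.png

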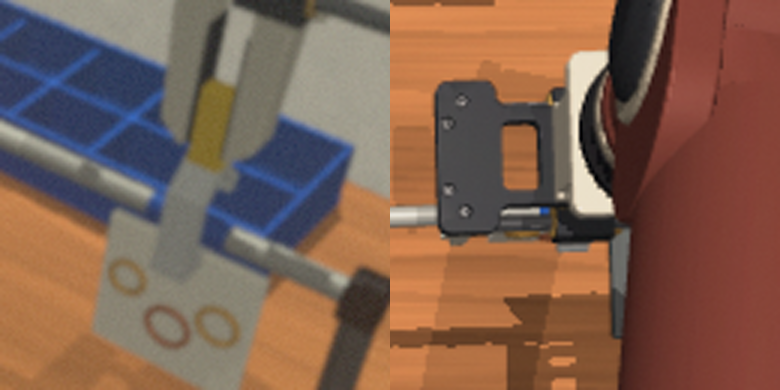

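Request:
servo_tool(gripper=[-1,-1,-1,-1,-1,-1,-1,-1,-1], dp=[[0,0,-0.1],[0,0,-0.12],[0,0,-0.12],[0,0,-0.12],[0,0,-0.12],[0,0,-0.1],[0,0,-0.06],[0,0,-0.04],[0,0,0]], twist=[[0,0,0],[0,0,0],[0,0,0],[0,0,0],[0,0,0],[0,0,0],[0,0,0],[0,0,0],[0,0,0]])

```text
t: 10.85
eef_pos: [0.6234, -0.1533, 0.2221]
eef_rot: [-3.141, -0.0, 0.03]
ft_force: [-0.3, -0.2, -1.2]
opening: 0.0157
```

Request:
servo_tool(gripper=[-1,-1,-1], dp=[[0,0,-0.03],[0,0,-0.03],[0,0,0]], twist=[[0,0,0],[0,0,0],[0,0,0]])

```text
t: 11.1
eef_pos: [0.6241, -0.1534, 0.2211]
eef_rot: [3.141, -0.003, 0.03]
ft_force: [1.0, -0.5, 0.6]
opening: 0.0156
```

Request:
servo_tool(gripper=[-0.5,-0.4,-0.3,-0.3,-0.3,-0.3,-0.3,-0.3,-0.3,-0.3,-0.3,-0.3], dp=[[0,0,0],[0,0,0],[0,0,0],[0,0,0],[0,0,0],[0,0,0],[0,0,0],[0,0,0],[0,0,0],[0,0,0],[0,0,0],[0,0,0]], twist=[[0,0,0],[0,0,0],[0,0,0],[0,0,0],[0,0,0],[0,0,0],[0,0,0],[0,0,0],[0,0,0],[0,0,0],[0,0,0],[0,0,0]])

```text
t: 12.1
eef_pos: [0.6232, -0.1533, 0.2204]
eef_rot: [-3.142, -0.0, 0.03]
ft_force: [0.8, -1.0, -0.6]
opening: 0.0326
```

```bash
python3 look.py l3
```

```text
[ 0.62324402 -0.1533323   0.22046912] [-3.14152220e+00 -5.51572182e-05  3.02139377e-02] [-0.07327782 -0.68328721  1.2724631 ] 0.03293490903687007
carrier side [([420.1, 256.0], 0.65), ([332.6, 149.9], 0.64)]
carrier top [([396.5, 154.7], 0.4)]
carrier_hook side [([430.9, 198.9], 0.89)]
carrier_hook top [([412.4, 144.5], 0.36), ([316.3, 242.5], 0.27)]
carrier_tab side [([436.3, 174.2], 0.77)]
carrier_tab top []
origin expected side [416.7 255.6] top [401.7 157.1]
hook expected side [429.4 197.3] top [412.1 147.4]
tab expected side [434.  176.5] top [415.8 143.9]
crop origins (np.int64(363), np.int64(137)) (np.int64(349), np.int64(80)) x3
```

View pics/l3.png

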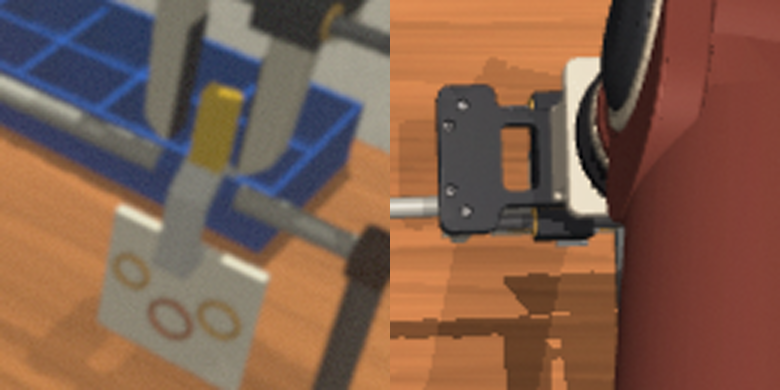

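Request:
servo_tool(gripper=[-0.4,-0.5,-0.57,-0.57,-0.57,-0.57,-0.57,-0.57,-0.57,-0.57,-0.57,-0.57,-0.57,-0.57,-0.57,-0.57,-0.57,-0.57,-0.57,-0.57], dp=[[0,0,0],[0,0,0],[0,0,0],[0,0,0],[0,0.05,0],[0,0.1,0],[-0.005,0.15,0],[-0.005,0.2,0],[-0.005,0.2,0],[-0.005,0.2,0],[-0.005,0.2,0],[-0.005,0.2,0],[-0.005,0.2,0],[-0.005,0.2,0],[-0.005,0.2,0],[-0.005,0.2,0],[-0.005,0.15,0],[-0.005,0.1,0],[-0.005,0.05,0],[0,0,0]], twist=[[0,0,0],[0,0,0],[0,0,0],[0,0,0],[0,0,0],[0,0,0],[0,0,0],[0,0,0],[0,0,0],[0,0,0],[0,0,0],[0,0,0],[0,0,0],[0,0,0],[0,0,0],[0,0,0],[0,0,0],[0,0,0],[0,0,0],[0,0,0]])

```text
t: 14.17
eef_pos: [0.621, -0.0798, 0.22]
eef_rot: [-3.14, 0.001, 0.031]
ft_force: [0.0, -0.2, 0.5]
opening: 0.0202
```

```bash
python3 look.py l4
```

```text
[ 0.62112852 -0.08061822  0.22011057] [-3.14044014e+00  6.28693730e-04  3.06332840e-02] [-0.75348402  0.08084645 -0.40332704] 0.020303869712446684
carrier side [([381.6, 236.5], 0.75)]
carrier top []
carrier_hook side [([384.3, 180.4], 0.78)]
carrier_hook top []
carrier_tab side [([387.1, 155.0], 0.7)]
carrier_tab top [([232.4, 158.6], 0.48)]
origin expected side [377.3 234.5] top [364.3 158. ]
hook expected side [384.8 177. ] top [369.7 148.5]
tab expected side [387.5 156.7] top [371.6 145.1]
crop origins (np.int64(319), np.int64(116)) (np.int64(305), np.int64(81)) x3
```

View pics/l4.png

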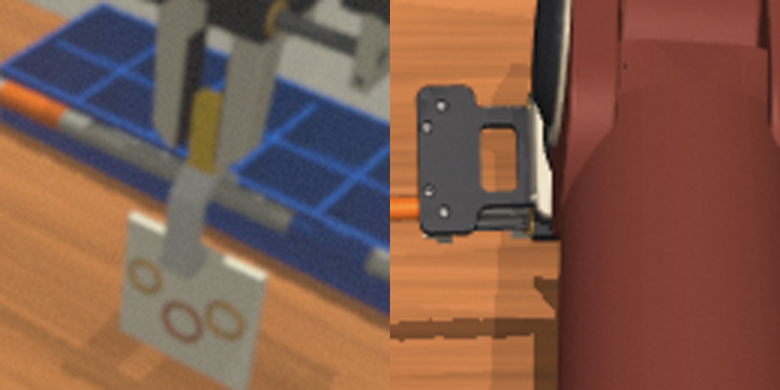

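Request:
servo_tool(gripper=[-0.57,-0.57,-0.57,-0.57,-0.57,-0.57,-0.57,-0.57,-0.57,-0.57,-0.57,-0.57,-0.57,-0.57,-0.57,-0.57,-0.57,-0.57,-0.57,-0.57], dp=[[0,0.05,0],[0,0.1,0],[-0.005,0.15,0],[-0.005,0.2,0],[-0.005,0.2,0],[-0.005,0.2,0],[-0.005,0.2,0],[-0.005,0.2,0],[-0.005,0.2,0],[-0.005,0.2,0],[-0.005,0.2,0],[-0.005,0.2,0],[-0.005,0.2,0],[-0.005,0.2,0],[-0.005,0.2,0],[-0.005,0.2,0],[-0.005,0.2,0],[-0.005,0.15,0],[-0.005,0.1,0],[-0.005,0.07,0]], twist=[[0,0,0],[0,0,0],[0,0,0],[0,0,0],[0,0,0],[0,0,0],[0,0,0],[0,0,0],[0,0,0],[0,0,0],[0,0,0],[0,0,0],[0,0,0],[0,0,0],[0,0,0],[0,0,0],[0,0,0],[0,0,0],[0,0,0],[0,0,0]])

```text
t: 16.23
eef_pos: [0.6184, 0.0224, 0.2202]
eef_rot: [-3.141, 0.0, 0.031]
ft_force: [-0.3, -0.4, -1.0]
opening: 0.0201
```

Request:
servo_tool(gripper=[-0.57,-0.57,-0.57,-0.5,-0.4,-0.3,-0.3,-0.3], dp=[[0,0,0],[0,0,0],[0,0,0],[0,0,0],[0,0,0],[0,0,0],[0,0,0],[0,0,0]], twist=[[0,0,0],[0,0,0],[0,0,0],[0,0,0],[0,0,0],[0,0,0],[0,0,0],[0,0,0]])

```text
t: 16.9
eef_pos: [0.6186, 0.0212, 0.2204]
eef_rot: [-3.142, -0.0, 0.03]
ft_force: [-0.3, -0.2, 0.2]
opening: 0.0325
```

```bash
python3 look.py l5
```

```text
[0.6186333  0.02125789 0.22044384] [-3.14151886e+00 -9.51053896e-05  3.02264479e-02] [0.48881047 1.08537381 0.50883534] 0.032252301123811014
carrier side [([328.7, 210.3], 0.65), ([328.3, 153.1], 0.42)]
carrier top []
carrier_hook side [([330.5, 152.5], 0.72)]
carrier_hook top []
carrier_tab side [([330.3, 133.9], 0.62)]
carrier_tab top []
origin expected side [328.6 207.8] top [311.9 159.1]
hook expected side [330.3 151.6] top [310.2 149.7]
tab expected side [330.9 131.9] top [309.6 146.3]
crop origins (np.int64(265), np.int64(91)) (np.int64(244), np.int64(82)) x3
```

View pics/l5.png

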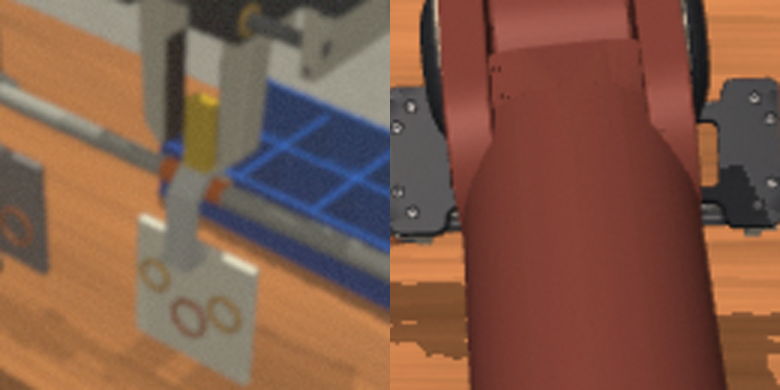

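Request:
servo_tool(gripper=[-0.1,0,0,0,0,0,0,0,0,0,0,0,0,0,0,0,0,0,0,0], dp=[[0,0,0],[0,0,0],[0,0,0],[0,0,0.1],[0,0,0.2],[0,0,0.4],[0,0,0.6],[0,0,0.6],[0,0,0.6],[0,0,0.6],[0,-0.3,0.3],[0,-0.7,0],[0,-0.7,0],[0,-0.7,0],[0,-0.7,0],[0,-0.7,0],[0,-0.7,0],[0,-0.7,0],[0,-0.4,0],[0,0,0]], twist=[[0,0,0],[0,0,0],[0,0,0],[0,0,0],[0,0,0],[0,0,0],[0,0,0],[0,0,0],[0,0,0],[0,0,0],[0,0,0],[0,0,0],[0,0,0],[0,0,0],[0,0,0],[0,0,0],[0,0,0],[0,0,0],[0,0,0],[0,0,0]])

```text
t: 18.97
eef_pos: [0.6177, -0.1517, 0.3221]
eef_rot: [3.139, 0.001, 0.023]
ft_force: [-0.5, -0.6, -1.2]
opening: 0.0464
```

```bash
python3 - <<'E'
from h import *
np.set_printoptions(precision=4,suppress=True)
d=cam("side");s=cam("top")
for t in("carrier","carrier_hook","carrier_tab","other_carrier"):
    for n in("side","top"): print(t,n,[(np.round(x["centre"],1).tolist(),round(x["p"],2)) for x in r.place_of(n,t)[:2]])
h=cv2.cvtColor(s["frame"],cv2.COLOR_RGB2HSV);m=cv2.inRange(h,(22,150,100),(35,255,255));v,u=np.nonzero(m[125:165,290:335])
if len(u): print("yellow tab",onz(s,(u.mean()+290,v.mean()+125),.25),len(u))
print("orange ref .618 .0217")
a=cv2.resize(d["frame"][90:230,215:405],(475,350),interpolation=2);b=cv2.resize(s["frame"][110:180,215:345],(475,256),interpolation=2)
cv2.imwrite("pics/f.png",np.vstack([a[:],b])[:600,:,::-1])
E
```

```text
carrier side [([326.9, 209.9], 0.87)]
carrier top [([309.6, 158.5], 0.65)]
carrier_hook side [([329.7, 155.6], 0.83)]
carrier_hook top [([309.5, 147.6], 0.74)]
carrier_tab side [([330.6, 129.9], 0.65), ([329.7, 153.0], 0.63)]
carrier_tab top [([311.6, 147.0], 0.94)]
other_carrier side [([264.5, 172.5], 0.79)]
other_carrier top [([230.9, 158.9], 0.83)]
yellow tab [0.6154 0.0184 0.25  ] 77
orange ref .618 .0217
```

View pics/f.png

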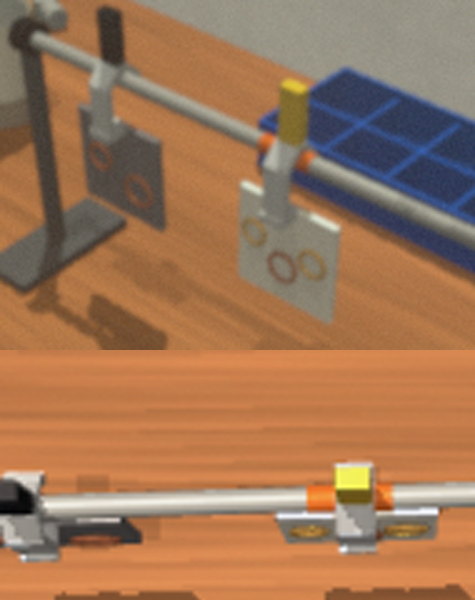

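```bash
python3 -c "
from station import r
print(r.job_done())"
```

```text
the job is handed in; nothing more can be done
None
```

The white carrier now hangs on the rail at the orange band, and the job was handed in at about 19 s of the 58 s allowed; it reports no verdict. I gripped the carrier by its yellow tab, lifted it out of the stand and hooked it over the rail at the blue band. There I let go for about 1 s, then slid it along with the fingers held loosely around the tab.

**Last checks** (final side and top pictures):
- **White carrier:** it hangs upright and seated on the rail. Orange shows on both sides of the hook, and its centre is about 2 to 3 mm from the band's centre.
- **Grey carrier:** its position in the pictures is the same as at the start, to about 1 pixel.
- **Robot:** the gripper stands about 17 cm to the side and 12 cm above the rail, touching nothing.

**Failed or disagreed:**
- My first descent to the tab went about 6 mm too low because I added up the steps wrongly. I raised it again before gripping, and nothing was touched.
- The detected points differed from the positions I expected by 2 to 4 pixels, well inside the tolerances.
- The top camera often lost the carrier behind the arm, so mid-task checks relied on the side camera.

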